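# Pack up the nozzle case: hold-down flap first, then snap the lid shut

### The job

Pack up the small black nozzle case: fold its upright blue hold-down flap flat down over the spare nozzles first, then swing the lid over it and press it fully shut until the spring catch snaps. Do it by pushing with the fingertips only: do not pick anything up, leave the case standing where it is, and do not disturb the loupe, the tweezers or the swab pot.

Things in the scene. Friction and masses are not known exactly. Their poses are not given: they have to be found in the camera images.
- plate: grey metal inspection plate on rubber feet, 340 x 192 mm, fixed; its top is 26 mm above the bench. Origin: under its centre, on the bench. The fixed print rig is left of it: its rail (115 mm high) ends beside the plate's left edge, and its upright print head (240 mm high, a thick hose rising from it) stands about 0.4 m straight ahead of the robot: go round it on the robot's side
- case: small dark-grey hinged case, 80 x 112 mm in plan, base 22 mm high, 33 mm high shut, about 0.7 kg, standing loose on the inspection plate, its front towards the robot. Origin: centre of its underside. x points from its front wall (at x -37 mm; flap and catch are there) to its back wall (+37 mm; lid hinge), y along the hinges, z up. Foam and nozzles fill the base
- flap (a joint): hinge of the blue hold-down flap, rad: 0 = lying flat over the nozzles, 1.57 = upright, at most 1.75 (leaning out over the front). It swings about a line along the case's y axis through point flap_hinge, stays where it is left, and turns with about 0.02 N m
- flap_hinge (a point): middle of the flap's hinge line, inside the front wall, 24.5 mm above the case's underside. The flap is a plate 94 mm wide and 3 mm thick (hinge line in mid-thickness) reaching 65 mm from this line; lying flat its upper face is 26 mm above the case's underside
- flap_edge (a point): middle of the flap's free edge, at the end of its round thumb tab, 65 mm from the flap's hinge line (this is the top of the flap while it stands upright)
- case_lid (a joint): hinge of the lid, rad: 0 = fully shut, 1.57 = standing upright, at most 1.83 (leaning back). It swings about a line along the case's y axis through point lid_hinge and stays where it is left (about 0.02 N m). Near 0.1 rad it meets the spring catch; about 4 N down on its free half (30 to 75 mm from the hinge line: up to 6 N) snaps it past, and it then stays shut
- lid_hinge (a point): middle of the lid's hinge line, at the top of the back wall, 22.5 mm above the case's underside and 38 mm behind its centre
- lid_edge (a point): middle of the lid's free edge on its outer face. The lid is a shallow shell 112 mm wide reaching 75 mm from the hinge line; its outer face lies 10 mm outside the hinge line (33 mm above the case's underside when shut), and faces away from the case's front when the lid is up
- loupe: white folding loupe, 24 x 29 x 12 mm, lying on the bench close to the plate's left edge; origin at its underside. To be left alone
- tweezers: steel tweezers, 24 x 127 x 9 mm, lying flat on the bench left of the plate; origin at their underside. To be left alone
- swab_pot: grey pot of cleaning swabs, 67 x 62 x 112 mm, standing on the bench behind the end of the rail; origin at its underside. To be left alone

How it is judged:
By the outcome, as a careful person would: the job done as asked, in the order asked, and still so for the second after the job is handed in, with the robot touching nothing.
It also fails if it takes over 59 s, if anything falls off the work surface, if the arm or the gripper's body presses on something with over 40 N, if the wrist force passes 120 N, or if a joint passes its speed limit or range.

### The arm

A 6-joint arm with a two-finger parallel gripper is mounted at the origin on a cart in front of the work surface, level with it; the furniture and walls round the work are solid. World frame = base frame: x ahead of the robot, y to its left, z up, the work surface at z = 0. Lengths are in m, angles in rad, forces in N, time in s.
With the tool pointing down it reaches from about 0.15 to 0.775 m from the base axis. Payload 6.1 kg.
Tool frame: the origin (TCP) lies at the very end of the fingers, on their centre line; the grasp point (between the pads) lies 19 mm behind it (r.grip_depth is the distance from the TCP to the grasp point, in m); z points along the fingers, y is the line along which they close (so a half turn about z gives the same grasp; the last joint's range is limited). The gripper opens to 85 mm and grips with 20 to 120 N. Pads are 22 mm wide; open, the fingers measure 114 mm over their backs; the gripper's body (76 mm by 85 mm) begins 54 mm behind the grasp point. The pads swing forward as they close: fully open they stand 13 mm farther back than shut.
Start: joints at [1.22, 0.126, -0.04, 1.405, 0, 1.571], TCP at [0.18, 0.493, 0.231] pointing down, gripper open.
Joint ranges: [-2.72, 2.72], [-0.95, 1.95], [-1.27, 1.35], [-1.78, 2.02], [-1.46, 1.47], [-3.14, 3.14]. Speed limits (rad/s): [2.39, 2.39, 3.01, 3.14, 3.14, 3.14].

### API

Orientations are given as a unit quaternion [w, x, y, z].
In Python, from station import r gives the robot as it stands.
- The arm moves only by the tool drive_tool, never from a script. Its argument "targets" is a list of rows, each an object with "fingers": the finger opening in m, from 0 to 0.0854; "travel": the shift along the tool's x, y, z in m, a list of three; "rot": the turn, a rotation vector about the tool's x, y, z in degrees, a list of three. In form: [{"fingers": fingers, "travel": [x, y, z], "rot": [ax, ay, az]}, ...]. A call has 1 to 8 rows; each row is the pose to reach, as a shift and turn from the pose commanded when the call began, along the tool's axes at that moment; what a row does not reach only later rows make up. A row lasts 1/8 s, in which the tool goes at most 62.5 mm and 10.7 degrees, less where a joint would pass 70% of its speed; a pose out of reach is approached as far as the arm can. A call with a gripper value outside its range is refused whole. The fingers move at their own pace and stop on an object; "grip_force" is the grip in N (left out, the last holds). Time passes only in rows, so rows that repeat a pose let the fingers close. It gives the time, the measured TCP pose, the force, the opening and the grip force at its end, in the units of the state.
- r.get_state(): the state, without advancing time (a new reading comes with each control period).
- r.read_camera(name): name is "scene" or "top" or "wrist"; returns a dict with "color" (480x640x3 uint8, red, green, blue), "K" (3x3 intrinsics, pixels), "eye" and "rotation" of the camera in the world. Camera axes: x right, y up, looking along -z (the intrinsics and any distortion apply to the point x, -y, -z); pixel columns grow to the right and rows downward; lengths in m; the calibration is good to about 2 mm. The wrist camera is an equidistant fisheye: a pixel r from the principal point sees the ray r / f radians off the axis. A picture is of the moment at which its call begins. There is no depth.
- r.sign_off(): hands the job in; it is judged then, once.
The state is a dict: "t": time; "qpos": joint angles; "qvel": joint speeds; "tau": joint torques, N m; "tcp_pos": TCP position; "tool_rot": TCP orientation; "force": force on the tool from outside, world axes, zero at the start; "ft_torque": the same for the moment, N m; "finger_gap": finger opening in m; "grip_force": force on a finger pad.
Only numpy, scipy, OpenCV 4.12 (cv2) and the standard library are available. Lean on these libraries where they do the work, as an engineer would, in place of code of your own. Each camera call takes 0.05 s, during which the arm holds its last target. There are 200 camera calls.

## Working session

There is one attempt and no reset: what is moved stays moved. The work goes in short steps, Python scripts to look and compute and a tool call to move; the robot and the scene stay as the last step left them, time stands still between calls to the robot, and variables do not carry over. Pictures are saved under pics/ and viewed, at most 10 in all, crops included, and the job is handed in when it is done.

Besides the shell and the picture viewer there is one more tool, called after ">>>" in YAML: its name, and indented under it one key for each argument. drive_tool: Moves the arm, as the interface text tells. Its arguments: {"type":"object","properties":{"targets":{"type":"array","items":{"type":"object","properties":{"fingers":{"type":"number"},"travel":{"type":"array","items":{"type":"number"}},"rot":{"type":"array","items":{"type":"number"}}}}},"grip_force":{"type":"number"}},"required":["targets"]}

```bash
mkdir -p pics; ls; python3 - <<'E'
from station import r
import cv2
s=r.get_state(); print(s)
for n in ("scene","top"):
    c=r.read_camera(n); cv2.imwrite(f"pics/{n}0.png",c["color"][:,:,::-1]); print(n,c["K"],c["eye"],c["rotation"],[k for k in c])
E
```

```text
pics
{'t': 0.0, 'qpos': array([ 1.22000027e+00,  1.26363072e-01, -4.06134248e-02,  1.40540177e+00,
       -8.17292190e-06,  1.57081778e+00]), 'qvel': array([-0.00212587,  0.00108963, -0.00031149, -0.00114119, -0.00015621,
       -0.00061405]), 'tau': array([-6.35290198e-04, -4.35914540e+01,  3.52923667e+01,  1.74321514e-02,
       -2.11987322e-05, -1.43821211e-06]), 'tcp_pos': array([0.1802743 , 0.49263872, 0.23053487]), 'tool_rot': array([-1.33992241e-04,  1.74510577e-01,  9.84654982e-01, -7.79549017e-04]), 'force': array([ 0.18880373,  0.66590665, -0.98657735]), 'ft_torque': array([-0.02679738,  0.02977432, -0.05236383]), 'grip_force': 0.0, 'finger_gap': 0.08521584055840144}
scene [[569.87641274   0.         315.39082307]
 [  0.         569.87641274 242.41878832]
 [  0.           0.           1.        ]] [0.12988337 0.13616189 0.7400973 ] [-0.3402434  -0.12774884  0.31127783  0.87807788] ['color', 'K', 'eye', 'rotation']
top [[607.87273698   0.         316.40716573]
 [  0.         607.87273698 236.50240962]
 [  0.           0.           1.        ]] [ 0.29902731 -0.24520289  0.95224878] [ 0.70668119  0.08065812 -0.08328725 -0.69796791] ['color', 'K', 'eye', 'rotation']
```

View pics/scene0.png

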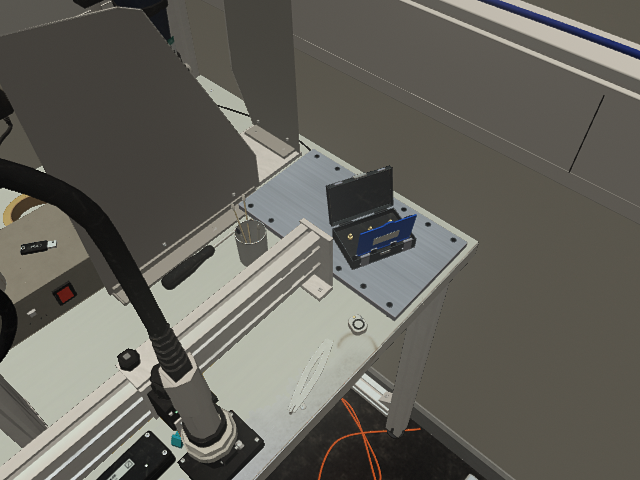

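View pics/top0.png

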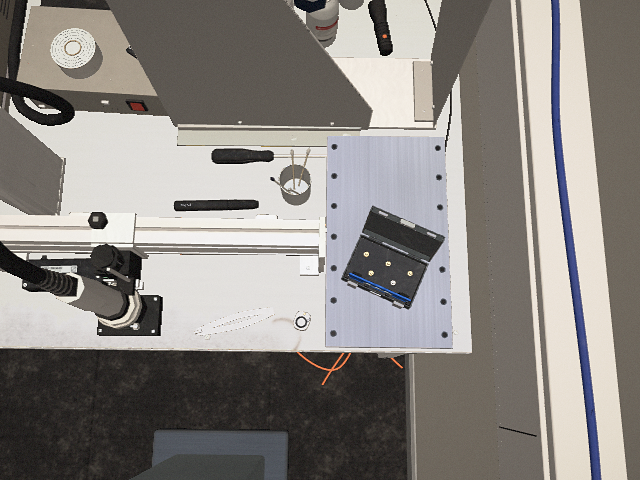

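```bash
cat > h.py <<'E'
import numpy as np, cv2
from scipy.spatial.transform import Rotation as R
def rot(q): return R.from_quat(np.roll(np.asarray(q),-1))
def ray(c,u,v):
    K=c["K"]; d=np.array([(u-K[0,2])/K[0,0],-(v-K[1,2])/K[1,1],-1.]); return rot(c["rotation"]).apply(d)
def onz(c,u,v,z):
    d=ray(c,u,v); e=np.asarray(c["eye"]); return e+d*(z-e[2])/d[2]
def proj(c,p):
    q=rot(c["rotation"]).inv().apply(np.asarray(p)-c["eye"]); K=c["K"]
    return K[0,0]*q[0]/-q[2]+K[0,2], K[1,2]-K[1,1]*q[1]/-q[2]
def tri(c1,p1,c2,p2):
    a,b=ray(c1,*p1),ray(c2,*p2); A=np.c_[a,-b]; e1,e2=np.array(c1["eye"]),np.array(c2["eye"])
    s=np.linalg.lstsq(A,e2-e1,rcond=None)[0]; x,y=e1+a*s[0],e2+b*s[1]; return (x+y)/2,np.linalg.norm(x-y)
E
python3 - <<'E'
from station import r
from h import *
np.set_printoptions(precision=4,suppress=True)
t=r.read_camera("top"); s=r.read_camera("scene")
A=cv2.resize(t["color"][195:315,330:450,::-1],None,fx=5,fy=5,interpolation=cv2.INTER_CUBIC)
cv2.imwrite("pics/crop1.png",A)
A=cv2.resize(s["color"][160:275,320:425,::-1],None,fx=5,fy=5,interpolation=cv2.INTER_CUBIC)
cv2.imwrite("pics/crop2.png",A)
for p in [(327,138),(444,138),(452,347),(326,346)]: print("plate",onz(t,*p,.026))
E
```

```text
plate [ 0.6833 -0.2627  0.026 ]
plate [ 0.6859 -0.4534  0.026 ]
plate [ 0.3502 -0.4532  0.026 ]
plate [ 0.3494 -0.2638  0.026 ]
```

View pics/crop1.png

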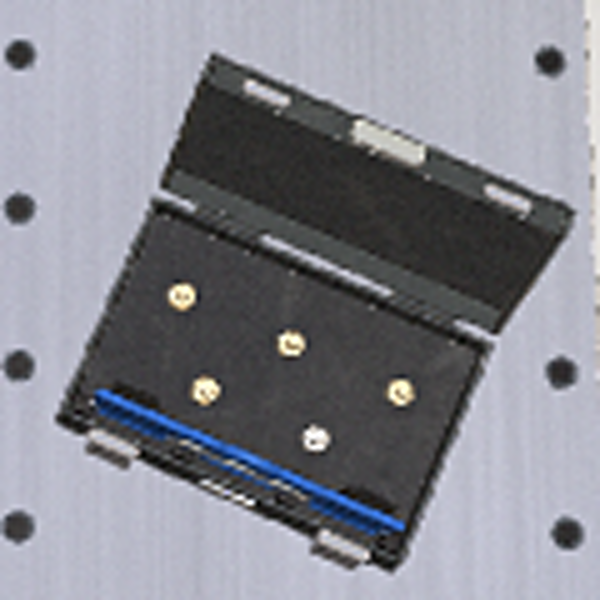

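View pics/crop2.png

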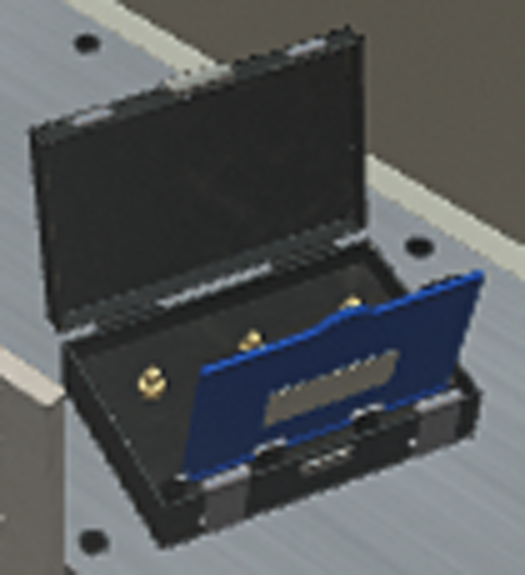

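```bash
python3 - <<'E'
from station import r
from h import *
np.set_printoptions(precision=4,suppress=True)
t=r.read_camera("top"); s=r.read_camera("scene")
T=lambda p:(330+p[0]/5-.4,195+p[1]/5-.4); S=lambda p:(320+p[0]/5-.4,160+p[1]/5-.4)
P=[onz(t,*T(p),.048) for p in [(60,420),(395,570),(490,345),(150,200)]]
print(np.array(P)); print([np.linalg.norm(P[i]-P[(i+1)%4]) for i in range(4)])
f=(P[0]+P[1])/2; b=(P[2]+P[3])/2; d=b-f; print("yaw",np.arctan2(d[1],d[0]), np.arctan2(*(P[0]-P[1])[[0,1]]*[-1,1]), "c",(f+b)/2)
for n,a,c in [("flapL",(97,393),(203,370)),("flapR",(405,525),(482,273)),("lidL",(210,55),(32,130)),("lidR",(575,210),(362,32)),("FL",(60,420),None)]:
    if c: print(n,*tri(t,T(a),s,S(c)))
c=np.mean(P,0); y=np.arctan2(d[1],d[0])
Q=R.from_euler("z",y)
for n in ("flapL","flapR","lidL","lidR"):
    pass
for n,a,cc in [("flapL",(97,393),(203,370)),("flapR",(405,525),(482,273)),("lidL",(210,55),(32,130)),("lidR",(575,210),(362,32))]:
    p=tri(t,T(a),s,S(cc))[0]; q=Q.inv().apply(p-[c[0],c[1],.026]); print(n,"case frame",q)
E
```

```text
[[ 0.4485 -0.286   0.048 ]
 [ 0.4046 -0.3858  0.048 ]
 [ 0.4731 -0.4162  0.048 ]
 [ 0.5169 -0.3134  0.048 ]]
[np.float64(0.10903619281281246), np.float64(0.07491802631408635), np.float64(0.11173820879393617), np.float64(0.07371232998914705)]
yaw -0.39921198929476776 -0.41413850388841905 c [ 0.4607 -0.3503  0.048 ]
flapL [ 0.4465 -0.2931  0.1116] 0.0017909289340725851
flapR [ 0.4106 -0.3791  0.1093] 0.0012674772075491542
lidL [ 0.5421 -0.3249  0.1216] 0.0007625912089058331
lidR [ 0.4973 -0.4285  0.1187] 0.0026856716146227907
flapL case frame [-0.0354  0.0472  0.0856]
flapR case frame [-0.0351 -0.046   0.0833]
lidL case frame [0.0651 0.0551 0.0956]
lidR case frame [ 0.0641 -0.0579  0.0927]
```

>>> drive_tool:
  targets:
    - {"fingers": 0,"travel": [-0.013,-0.058,0],"rot": [0,0,1]}
    - {"fingers": 0,"travel": [-0.025,-0.116,0],"rot": [0,0,2]}
    - {"fingers": 0,"travel": [-0.038,-0.173,0],"rot": [0,0,3.1]}
    - {"fingers": 0,"travel": [-0.05,-0.231,0],"rot": [0,0,3.1]}
    - {"fingers": 0,"travel": [-0.063,-0.289,0],"rot": [0,0,3.1]}
    - {"fingers": 0,"travel": [-0.094,-0.32,0],"rot": [0,0,3.1]}
    - {"fingers": 0,"travel": [-0.125,-0.351,0],"rot": [0,0,3.1]}
    - {"fingers": 0,"travel": [-0.156,-0.383,0],"rot": [0,0,3.1]}
  grip_force: 20

```text
t: 1.3
tcp_pos: [0.1954, 0.0786, 0.2316]
tool_rot: [0.001, 0.2, 0.98, 0.001]
force: [1.4, 0.3, -0.5]
finger_gap: -0.0001
grip_force: 0.0
```

>>> drive_tool:
  targets:
    - {"fingers": 0,"travel": [-0.026,-0.032,0],"rot": [0,0,0]}
    - {"fingers": 0,"travel": [-0.053,-0.064,0],"rot": [0,0,0]}
    - {"fingers": 0,"travel": [-0.079,-0.096,0],"rot": [0,0,0]}
    - {"fingers": 0,"travel": [-0.116,-0.145,0],"rot": [0,0,0]}
    - {"fingers": 0,"travel": [-0.154,-0.194,0],"rot": [0,0,0]}
    - {"fingers": 0,"travel": [-0.198,-0.218,0],"rot": [0,0,0]}
    - {"fingers": 0,"travel": [-0.242,-0.242,0],"rot": [0,0,0]}
    - {"fingers": 0,"travel": [-0.285,-0.266,0],"rot": [0,0,0]}

```text
t: 2.3
tcp_pos: [0.3531, -0.2787, 0.2312]
tool_rot: [0.0, 0.202, 0.979, 0.0]
force: [-0.0, 0.6, 0.3]
finger_gap: -0.0003
grip_force: 0.0
```

```bash
python3 - <<'E'
from station import r
from h import *
np.set_printoptions(precision=4,suppress=True)
s=r.get_state(); y=-.405; c=np.array([.461,-.350,.026])
print(s["t"],s["tcp_pos"],s["qpos"],"case frame",R.from_euler("z",-y).apply(s["tcp_pos"]-c), rot(s["tool_rot"]).as_matrix())
c=r.read_camera("wrist"); cv2.imwrite("pics/w1.png",c["color"][:,:,::-1])
c=r.read_camera("scene"); cv2.imwrite("pics/s1.png",c["color"][:,:,::-1])
E
```

```text
2.3 [ 0.3531 -0.2787  0.2312] [-0.6683 -0.0163 -0.1909  1.396   0.0001 -0.2622] case frame [-0.1273  0.023   0.2052] [[-0.9187  0.395   0.0002]
 [ 0.395   0.9187 -0.    ]
 [-0.0002  0.0001 -1.    ]]
```

View pics/w1.png

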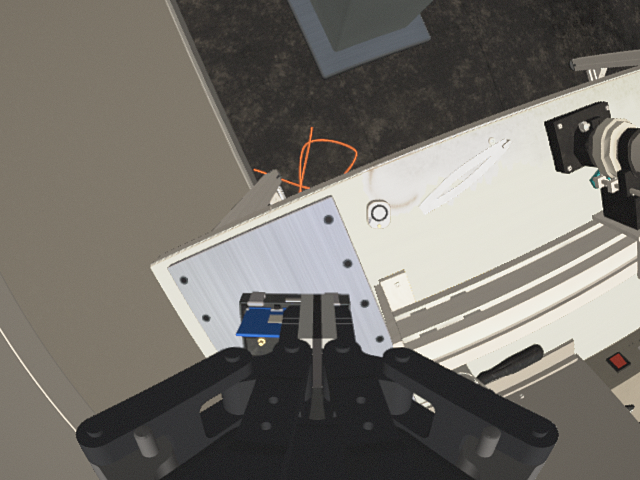

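>>> drive_tool:
  targets:
    - {"fingers": 0,"travel": [-0.03,-0.012,0.04],"rot": [0,0,0]}
    - {"fingers": 0,"travel": [-0.05,-0.023,0.085],"rot": [0,0,0]}
    - {"fingers": 0,"travel": [-0.052,-0.023,0.12],"rot": [0,0,0]}
    - {"fingers": 0,"travel": [-0.052,-0.023,0.13],"rot": [0,0,0]}
    - {"fingers": 0,"travel": [-0.052,-0.023,0.13],"rot": [0,0,0]}

```text
t: 3.02
tcp_pos: [0.3909, -0.3181, 0.1017]
tool_rot: [-0.0, 0.201, 0.98, 0.0]
force: [0.9, -0.3, 0.6]
finger_gap: -0.0001
grip_force: 0.0
```

>>> drive_tool:
  targets:
    - {"fingers": 0,"travel": [-0.015,0,0.004],"rot": [0,0,0]}
    - {"fingers": 0,"travel": [-0.027,0,0.0055],"rot": [0,0,0]}
    - {"fingers": 0,"travel": [-0.039,0,0.0065],"rot": [0,0,0]}
    - {"fingers": 0,"travel": [-0.05,0,0.011],"rot": [0,0,0]}
    - {"fingers": 0,"travel": [-0.06,0,0.0175],"rot": [0,0,0]}
    - {"fingers": 0,"travel": [-0.067,0,0.0265],"rot": [0,0,0]}
    - {"fingers": 0,"travel": [-0.072,0,0.0375],"rot": [0,0,0]}
    - {"fingers": 0,"travel": [-0.074,0,0.043],"rot": [0,0,0]}

```text
t: 4.03
tcp_pos: [0.4589, -0.3475, 0.057]
tool_rot: [-0.001, 0.201, 0.98, 0.0]
force: [0.4, -0.3, 0.9]
finger_gap: -0.0003
grip_force: 0.2
```

```bash
python3 - <<'E'
from station import r
from h import *
np.set_printoptions(precision=4,suppress=True)
s=r.get_state(); y=-.405; c=np.array([.461,-.350,.026])
print(s["t"],s["tcp_pos"],s["force"],"case frame",R.from_euler("z",-y).apply(s["tcp_pos"]-c))
c=r.read_camera("scene"); cv2.imwrite("pics/s2.png",cv2.resize(c["color"][140:300,290:480,::-1],None,fx=3,fy=3,interpolation=cv2.INTER_CUBIC))
E
```

```text
4.025 [ 0.4589 -0.3475  0.057 ] [ 0.4479 -0.2745  0.8596] case frame [-0.0029  0.0015  0.031 ]
```

View pics/s2.png

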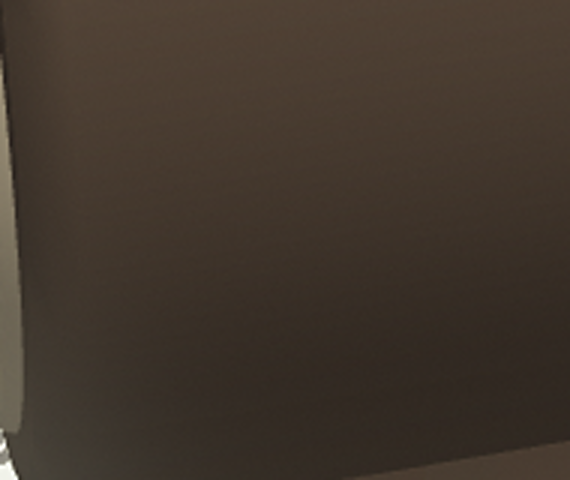

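>>> drive_tool:
  targets:
    - {"fingers": 0,"travel": [0,0,0.002],"rot": [0,0,0]}
    - {"fingers": 0,"travel": [0,0,0.004],"rot": [0,0,0]}
    - {"fingers": 0,"travel": [0,0,0.005],"rot": [0,0,0]}
    - {"fingers": 0,"travel": [0,0,0.005],"rot": [0,0,0]}

```text
t: 4.58
tcp_pos: [0.4592, -0.3478, 0.0534]
tool_rot: [0.0, 0.201, 0.98, -0.0]
force: [0.4, 0.3, -0.4]
finger_gap: 0.0001
grip_force: 0.0
```

>>> drive_tool:
  targets:
    - {"fingers": 0,"travel": [0,0,0.001],"rot": [0,0,0]}
    - {"fingers": 0,"travel": [0,0,0.001],"rot": [0,0,0]}

```text
t: 4.82
tcp_pos: [0.4592, -0.3478, 0.0523]
tool_rot: [0.0, 0.201, 0.98, -0.0]
force: [-0.1, 0.8, 0.4]
finger_gap: 0.0001
grip_force: 0.0
```

>>> drive_tool:
  targets:
    - {"fingers": 0,"travel": [0,0,0.0007],"rot": [0,0,0]}
    - {"fingers": 0,"travel": [0,0,0.0015],"rot": [0,0,0]}
    - {"fingers": 0,"travel": [0,0,0.0015],"rot": [0,0,0]}

```text
t: 5.2
tcp_pos: [0.4593, -0.3479, 0.052]
tool_rot: [0.0, 0.201, 0.98, -0.0]
force: [-2.7, 1.1, 7.8]
finger_gap: 0.0002
grip_force: 4.1
```

>>> drive_tool:
  targets:
    - {"fingers": 0,"travel": [0,0,-0.05],"rot": [0,0,0]}
    - {"fingers": 0,"travel": [0,0,-0.105],"rot": [0,0,0]}
    - {"fingers": 0,"travel": [-0.02,0,-0.12],"rot": [0,0,0]}
    - {"fingers": 0,"travel": [-0.065,0,-0.12],"rot": [0,0,0]}
    - {"fingers": 0,"travel": [-0.1,0,-0.12],"rot": [0,0,0]}
    - {"fingers": 0,"travel": [-0.105,0,-0.12],"rot": [0,0,0]}
    - {"fingers": 0,"travel": [-0.105,0,-0.12],"rot": [0,0,0]}

```text
t: 6.08
tcp_pos: [0.5554, -0.3889, 0.1701]
tool_rot: [-0.001, 0.201, 0.98, 0.0]
force: [0.4, -0.7, -0.6]
finger_gap: 0.0002
grip_force: 0.0
```

```bash
python3 - <<'E'
from station import r
from h import *
np.set_printoptions(precision=4,suppress=True)
s=r.get_state(); y=-.405; c=np.array([.461,-.350,.026])
print(s["t"],s["tcp_pos"],s["force"],"case frame",R.from_euler("z",-y).apply(s["tcp_pos"]-c))
w=r.read_camera("wrist")["color"]; t=r.read_camera("top")["color"][150:350,290:490]
cv2.imwrite("pics/m3.png",np.hstack([cv2.resize(w,(440,330)),cv2.resize(t,(330,330))])[:,:,::-1])
E
```

```text
6.075 [ 0.5554 -0.3889  0.1701] [ 0.3743 -0.6517 -0.6455] case frame [0.102  0.0014 0.1441]
```

View pics/m3.png

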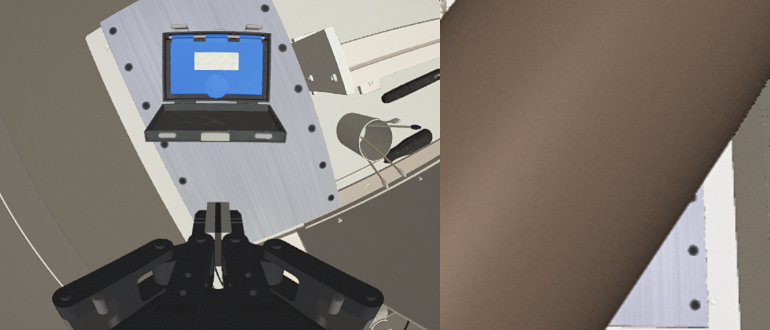

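>>> drive_tool:
  targets:
    - {"fingers": 0,"travel": [0,0,0.035],"rot": [0,0,0]}
    - {"fingers": 0,"travel": [0,0,0.06],"rot": [0,0,0]}
    - {"fingers": 0,"travel": [0,0,0.068],"rot": [0,0,0]}
    - {"fingers": 0,"travel": [0,0,0.068],"rot": [0,0,0]}

```text
t: 6.68
tcp_pos: [0.5552, -0.389, 0.1032]
tool_rot: [-0.0, 0.201, 0.98, 0.0]
force: [0.4, -0.1, 0.4]
finger_gap: 0.0002
grip_force: 0.0
```

>>> drive_tool:
  targets:
    - {"fingers": 0,"travel": [0.019,0,0.001],"rot": [0,0,0]}
    - {"fingers": 0,"travel": [0.034,0,0.002],"rot": [0,0,0]}
    - {"fingers": 0,"travel": [0.049,0,-0.001],"rot": [0,0,0]}
    - {"fingers": 0,"travel": [0.066,0,-0.0005],"rot": [0,0,0]}
    - {"fingers": 0,"travel": [0.079,0,0.004],"rot": [0,0,0]}
    - {"fingers": 0,"travel": [0.091,0,0.0115],"rot": [0,0,0]}
    - {"fingers": 0,"travel": [0.1005,0,0.0215],"rot": [0,0,0]}
    - {"fingers": 0,"travel": [0.1065,0,0.031],"rot": [0,0,0]}

```text
t: 7.68
tcp_pos: [0.4578, -0.3473, 0.0729]
tool_rot: [0.001, 0.201, 0.98, -0.0]
force: [1.3, -0.5, 1.3]
finger_gap: 0.0
grip_force: 0.7
```

>>> drive_tool:
  targets:
    - {"fingers": 0,"travel": [0.003,0,0.002],"rot": [0,0,0]}
    - {"fingers": 0,"travel": [0.006,0,0.005],"rot": [0,0,0]}
    - {"fingers": 0,"travel": [0.009,0,0.007],"rot": [0,0,0]}
    - {"fingers": 0,"travel": [0.009,0,0.007],"rot": [0,0,0]}

```text
t: 8.18
tcp_pos: [0.4494, -0.3436, 0.0647]
tool_rot: [-0.0, 0.201, 0.98, 0.0]
force: [-0.7, -0.2, 0.6]
finger_gap: 0.0001
grip_force: 0.0
```

```bash
python3 - <<'E'
from station import r
from h import *
np.set_printoptions(precision=4,suppress=True)
s=r.get_state(); y=-.405; c=np.array([.461,-.350,.026])
print(s["t"],s["tcp_pos"],s["force"],"case frame",R.from_euler("z",-y).apply(s["tcp_pos"]-c))
cv2.imwrite("pics/w4.png",r.read_camera("wrist")["color"][:,:,::-1])
E
```

```text
8.175 [ 0.4494 -0.3436  0.0647] [-0.6842 -0.1954  0.6318] case frame [-0.0132  0.0013  0.0387]
```

View pics/w4.png

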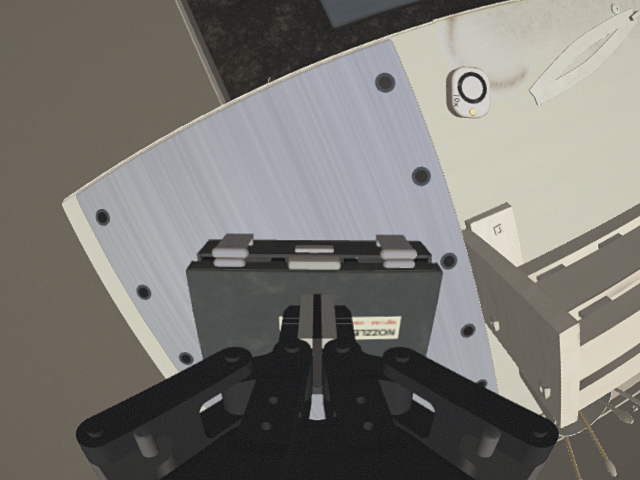

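>>> drive_tool:
  targets:
    - {"fingers": 0,"travel": [0,0,0.001],"rot": [0,0,0]}
    - {"fingers": 0,"travel": [0,0,0.002],"rot": [0,0,0]}
    - {"fingers": 0,"travel": [0,0,0.003],"rot": [0,0,0]}
    - {"fingers": 0,"travel": [0,0,0.004],"rot": [0,0,0]}
    - {"fingers": 0,"travel": [0,0,0.004],"rot": [0,0,0]}

```text
t: 8.85
tcp_pos: [0.4496, -0.3436, 0.0605]
tool_rot: [-0.0, 0.201, 0.98, 0.0]
force: [-0.3, -0.2, -0.1]
finger_gap: 0.0002
grip_force: 0.0
```

>>> drive_tool:
  targets:
    - {"fingers": 0,"travel": [0,0,0.001],"rot": [0,0,0]}
    - {"fingers": 0,"travel": [0,0,0.002],"rot": [0,0,0]}
    - {"fingers": 0,"travel": [0,0,0.002],"rot": [0,0,0]}

```text
t: 9.22
tcp_pos: [0.4495, -0.3436, 0.0587]
tool_rot: [-0.0, 0.201, 0.98, 0.0]
force: [-0.1, 1.4, -0.8]
finger_gap: -0.0003
grip_force: 0.0
```

>>> drive_tool:
  targets:
    - {"fingers": 0,"travel": [0,0,0.0008],"rot": [0,0,0]}
    - {"fingers": 0,"travel": [0,0,0.0016],"rot": [0,0,0]}
    - {"fingers": 0,"travel": [0,0,0.0016],"rot": [0,0,0]}

```text
t: 9.6
tcp_pos: [0.4496, -0.3437, 0.0585]
tool_rot: [0.0, 0.201, 0.98, -0.0]
force: [-3.2, 2.0, 8.9]
finger_gap: 0.0002
grip_force: 4.5
```

>>> drive_tool:
  targets:
    - {"fingers": 0,"travel": [0,0,-0.03],"rot": [0,0,0]}
    - {"fingers": 0,"travel": [0,0,-0.08],"rot": [0,0,0]}
    - {"fingers": 0,"travel": [0.05,0,-0.12],"rot": [0,0,0]}
    - {"fingers": 0,"travel": [0.1,0,-0.14],"rot": [0,0,0]}
    - {"fingers": 0,"travel": [0.15,0,-0.15],"rot": [0,0,0]}
    - {"fingers": 0,"travel": [0.15,0,-0.15],"rot": [0,0,0]}

```text
t: 10.35
tcp_pos: [0.3097, -0.2837, 0.2088]
tool_rot: [0.001, 0.202, 0.979, -0.001]
force: [0.9, -0.7, 0.4]
finger_gap: -0.0001
grip_force: 0.0
```

```bash
python3 - <<'E'
from station import r
from h import *
w=r.read_camera("wrist")["color"]; t=r.read_camera("top")["color"][150:350,290:490]
cv2.imwrite("pics/m5.png",np.hstack([cv2.resize(w,(440,330)),cv2.resize(t,(330,330))])[:,:,::-1])
print(r.get_state()["tcp_pos"])
E
```

```text
[ 0.31175688 -0.28473998  0.20763275]
```

View pics/m5.png

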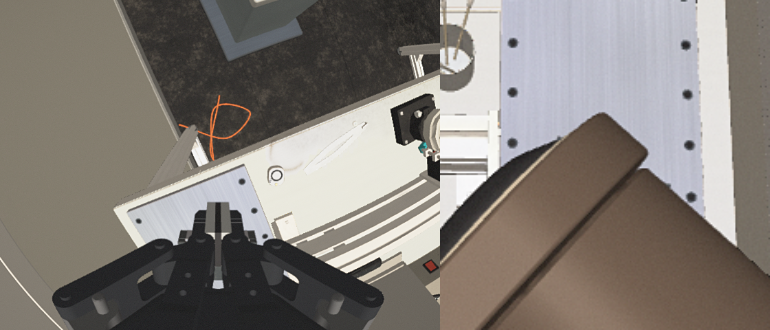

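>>> drive_tool:
  targets:
    - {"fingers": 0,"travel": [0.03,0.027,0],"rot": [0,0,0]}
    - {"fingers": 0,"travel": [0.06,0.054,0],"rot": [0,0,0]}
    - {"fingers": 0,"travel": [0.09,0.08,0],"rot": [0,0,0]}
    - {"fingers": 0,"travel": [0.12,0.107,0],"rot": [0,0,0]}
    - {"fingers": 0,"travel": [0.145,0.134,0],"rot": [0,0,0]}
    - {"fingers": 0,"travel": [0.145,0.134,0],"rot": [0,0,0]}

```text
t: 11.2
tcp_pos: [0.2314, -0.1031, 0.2071]
tool_rot: [0.0, 0.199, 0.98, 0.0]
force: [0.2, -0.3, 0.5]
finger_gap: 0.0
grip_force: 0.0
```

```bash
python3 - <<'E'
from station import r
from h import *
w=r.read_camera("scene")["color"][140:330,230:480]; t=r.read_camera("top")["color"][150:350,290:490]
cv2.imwrite("pics/m6.png",np.hstack([cv2.resize(w,(434,330)),cv2.resize(t,(330,330))])[:,:,::-1])
print(r.get_state()["tcp_pos"])
E
```

```text
[ 0.23211629 -0.1044249   0.20712672]
```

View pics/m6.png

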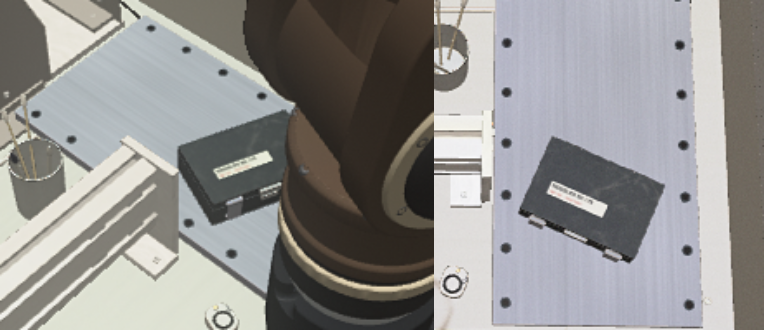

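```bash
python3 -c "
from station import r
print(r.sign_off())"
```

```text
the job is handed in; nothing more can be done
None
```

The blue flap was folded flat first, then the lid was swung over and pressed to a hard stop at its shut height; the last pictures show it staying shut with the case in place, though I felt no distinct catch snap, and the job is handed in at about 11 s.

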